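# Tip the standing network box down into its taped spot and switch it on

## Task

The slim black network box is standing on end at the edge of the rectangle taped on the desk: push it near its top with the fingertips so that it topples over and lies flat inside the tape, button side up. Then press its power button all the way in and let go. Do not grasp or lift the box, and leave everything else on the desk where it is.

Things in the scene. Friction and masses are not known exactly. Their poses are not given: they have to be found in the camera images.
- netbox: Slim black plastic network box, 36 mm thick (x), 110 wide (y), 140 tall (z), standing upright on the desk, 0.3 to 0.65 kg. Origin: centre of the end it stands on; z runs up its height. +x: underside with four rubber feet, facing the taped rectangle. -x: lid with power button and vent slots. Pushed on the lid high up, at mid-width, towards +x, it pivots on its lower +x edge without much sliding.
- netbox_mid (a point): Centre of the network box (70 mm up its height, half way through its thickness). The box falls by itself once leaned about 15 degrees, its top some 35 mm forward; it then lies lid up, the lid 36 mm above the desk, reaching 140 mm from its pivot edge.
- power (a joint): Travel of the power button, a grey round push button on the lid: 0 m when out, 0.004 m when all the way in; it springs back. It takes about 2 N to start it moving and 4.2 N to hold it all the way in; it must go in by at least 3 mm.
- power_top (a point): Centre of the outer face of the power button: 22 mm in diameter, standing 7 mm out of the lid; 50 mm up the box from the end it stands on and 27 mm off mid-width towards +y of the box. Once the box lies flat it faces up, 43 mm above the desk.
- zone: Rectangle of pale paper tape stuck flat on the desk (no thickness to speak of, nothing catches on it). Inside the tape it measures 210 mm (x) by 170 mm (y); the tape is 15 mm wide. Origin: centre of the rectangle on the desk; its x axis runs away from the network box, in nearly the direction in which the box must fall. The box stands astride its near side.
- netbox_foot_l (a point): Point on the box's standing end (its lower end at the start), at the left edge (+y in the box's frame), half way through its thickness.
- netbox_foot_r (a point): Point on the box's standing end (its lower end at the start), at the right edge (-y in the box's frame), half way through its thickness.
- netbox_end_l (a point): Point on the box's other end (its top at the start), at the left edge (+y in the box's frame), half way through its thickness.
- netbox_end_r (a point): Point on the box's other end (its top at the start), at the right edge (-y in the box's frame), half way through its thickness.
- drive: Silver external drive standing on end at one long side of the rectangle, 30 mm (x) by 78 mm (y) by 105 mm tall; to be left standing. Origin: centre of its underside.
- adapter: Black plug-in adapter lying at the other long side of the rectangle, 52 x 40 x 30 mm high. Origin: centre of its underside; leave alone.
- hub: Silver USB hub lying at the same long side as the adapter, nearer the network box, 40 mm (x) by 100 mm (y) by 24 mm high. Origin: centre of its underside; leave alone.
- mug: White mug, 80 mm across, 95 mm high, far to the left. Origin: centre of its underside; leave alone.
- driver: Screwdriver lying far to the right, between the mini computer and the robot. Origin on the desk; leave alone.
- minipc: Grey mini computer, 117 x 112 x 50 mm high, far to the right. Origin: centre of its underside; leave alone.

How it is judged:
On the way, in this order (a step that is already met when the one before it is completed fails the run):
1. the network box lies flat, button side up, inside the taped rectangle (angle between netbox's own x axis and vertical above 3.04 rad and x of netbox_foot_l in the frame of zone between -0.108 and 0.108 m and y of netbox_foot_l in the frame of zone between -0.088 and 0.088 m and x of netbox_foot_r in the frame of zone between -0.108 and 0.108 m and y of netbox_foot_r in the frame of zone between -0.088 and 0.088 m and x of netbox_end_l in the frame of zone between -0.108 and 0.108 m and y of netbox_end_l in the frame of zone between -0.088 and 0.088 m and x of netbox_end_r in the frame of zone between -0.108 and 0.108 m and y of netbox_end_r in the frame of zone between -0.088 and 0.088 m and linear speed of netbox below 0.01 m/s and angular speed of netbox below 0.05 rad/s), for 0.2 s.
2. its power button is pressed all the way in (value of joint power above 0.003 m), for 0.05 s.
At the end, for the whole second after the job is handed in: The network box lies flat (within about 6 degrees) with its button side up, all four corners inside the tape (up to 3 mm onto the tape is allowed), at rest, its power button out again; the silver drive still stands (all of step 1 and value of joint power below 0.001 m and angle between drive's own z axis and vertical below 0.1 rad); the robot touches nothing.
It fails at once if the network box is lifted or carried (height (world z) of netbox_mid above 0.1 m or height (world z) of each of netbox_foot_l, netbox_foot_r above 0.05 m).
It fails at once if the silver standing drive is shifted by more than 15 mm or knocked over (distance of drive from where it was at the start of the episode above 0.015 m or angle between drive's own z axis and vertical above 0.5 rad).
It fails at once if the adapter or the USB hub is shifted by more than 15 mm (distance of any of adapter, hub from where it was at the start of the episode above 0.015 m).
It fails at once if the mug, screwdriver or mini computer is shifted by more than 15 mm (distance of any of mug, driver, minipc from where it was at the start of the episode above 0.015 m).
It also fails if it takes over 38 s, if anything falls off the work surface, if the arm or the gripper's body presses on something with over 40 N, if the wrist force passes 120 N, or if a joint passes its speed limit or range.

## Robot

A 7-joint arm with a two-finger parallel gripper is mounted at the origin on the work surface. World frame = base frame: x ahead of the robot, y to its left, z up, the work surface at z = 0. Lengths are in m, angles in rad, forces in N, time in s.
With the tool pointing down it reaches from about 0.4 to 0.925 m from the base axis. Payload 5.6 kg.
Tool frame: the origin (TCP) lies between the finger pads; the fingertips stand 11 mm ahead of it and the grasp point (between the pads) lies 8 mm behind it; z points along the fingers, y is the line along which they close (so a half turn about z gives the same grasp; the last joint's range is limited). The gripper opens to 85 mm and grips with 20 to 120 N. Pads are 22 mm wide; open, the fingers measure 114 mm over their backs; the gripper's body (76 mm by 85 mm) begins 54 mm behind the grasp point. The pads swing forward as they close: fully open they stand 13 mm farther back than shut.
Start: joints at [-1.285, 0.468, -0.012, 1.603, 0.006, 1.071, -0.056], TCP at [0.21, 0.615, 0.242] pointing down, gripper open.
Joint ranges: [-2.53, 2.53], [-0.31, 2.02], [-1.57, 1.55], [0.28, 2.44], [-1.29, 4.43], [0.15, 1.84], [-2.92, 2.92]. Speed limits (rad/s): [2.57, 2.57, 3.14, 3.14, 3.14, 3.14, 3.14].

## Interface

Orientations are given as a unit quaternion [x, y, z, w].
In Python, from rig import r gives the robot as it stands.
- The arm moves only by the tool run_rows, called after ">>>" as a command line: name --argument value ..., lists and objects as JSON in quotes. Schema: {"type":"object","properties":{"deltas":{"type":"array","items":{"type":"object","properties":{"jaw":{"type":"number"},"pos":{"type":"array","items":{"type":"number"},"minItems":3,"maxItems":3},"yaw":{"type":"number"}},"additionalProperties":false,"required":["jaw"]},"minItems":1,"maxItems":5},"grip_force":{"type":"number"},"only":{"type":"string"},"quiet":{"type":"boolean"},"lines":{"type":"string"}},"required":["deltas"],"additionalProperties":false}. deltas is a list of rows, 1 to 5 of them, each an object with the fields jaw (the finger opening in m), pos (a list: dx, dy, dz in units of 50 mm), yaw (a turn about the tool's z in units of 0.2 rad); a field left out counts as zero (the opening has to be given); each row is the pose to reach, as a shift and turn from the pose commanded when the call began, along the tool's axes at that moment; what a row does not reach only later rows make up. A row lasts 1/8 s, in which the tool goes at most 0.0625 m and 0.188 rad, less where a joint would pass 70% of its speed; a pose out of reach is approached as far as the arm can. The fingers move at their own pace and stop on an object; grip_force is the grip in N (left out, the last holds). Time passes only in rows, so rows that do not move let the fingers close. The tool returns the time, the measured TCP pose, the force, the opening and the grip force at its end. only (a regular expression) keeps the lines of the reply that match it, lines (a string "A,B") keeps lines A to B, and quiet returns only ok. Input that does not fit is refused with a message, and nothing moves.
- r.get_state(): the state, without advancing time (a new reading comes with each control period).
- r.capture(name): name is "side" or "top"; returns the picture (480x640x3 uint8, red, green, blue); there is no depth.
- r.calibration(name): a dict with "K" (3x3 intrinsics, pixels), "dist" ([k1, k2, p1, p2, k3] as OpenCV has them; the pictures are not rectified), "cam_to_world" (4x4, takes a point from camera to world coordinates). Camera axes: x right, y down, z forward; pixel columns grow to the right and rows downward; lengths in m; the calibration is good to about 2 mm. A picture is of the moment at which its call begins. calibration takes no time and is no camera call.
- r.job_done(): hands the job in; it is judged then, once.
The state is a dict: "time": time; "q": joint angles; "joint_velocities": joint speeds; "joint_torque": joint torques, N m; "tcp_pos": TCP position; "eef_rot": TCP orientation; "contact_force": force on the tool from outside, world axes, zero at the start; "torque": the same for the moment, N m; "gripper_width": finger opening in m; "gripper_force": force on a finger pad.
Only numpy, scipy, OpenCV 4.12 (cv2) and the standard library are available. Lean on these libraries where they do the work, as an engineer would, in place of code of your own. Each camera call takes 0.05 s, during which the arm holds its last target. There are 200 camera calls.

## Working session

There is one attempt and no reset: what is moved stays moved. The work goes in short steps, Python scripts to look and compute and a tool call to move; the robot and the scene stay as the last step left them, time stands still between calls to the robot, and variables do not carry over. Pictures are saved under pics/ and viewed, at most 10 in all, crops included, and the job is handed in when it is done.

```bash
ls; mkdir -p pics; python3 - <<'E'
from rig import r
import cv2
for n in("side","top"):
    cv2.imwrite(f"pics/{n}0.png",r.capture(n)[:,:,::-1]); c=r.calibration(n); print(n,c["K"],c["dist"],c["cam_to_world"])
s=r.get_state();print(s["time"],s["tcp_pos"],s["eef_rot"],s["gripper_width"])
E
```

```text
pics
rig.py
side [[560.62354336   0.         325.43264058]
 [  0.         560.62354336 245.03610096]
 [  0.           0.           1.        ]] [-0.01067738  0.          0.          0.          0.        ] [[ 0.97167724 -0.12797032  0.19866289  0.29696341]
 [-0.2357824  -0.46876473  0.85127333 -1.25463942]
 [-0.01581157 -0.87400413 -0.48566117  0.84309943]
 [ 0.          0.          0.          1.        ]]
top [[478.84085299   0.         318.04168251]
 [  0.         478.84085299 232.96322199]
 [  0.           0.           1.        ]] [-0.0260079  0.         0.         0.         0.       ] [[ 0.01781794 -0.99919556  0.03592718  0.52899896]
 [-0.9995377  -0.01691567  0.02526345 -0.01900619]
 [-0.0246354  -0.03636072 -0.99903503  1.28660721]
 [ 0.          0.          0.          1.        ]]
0.1 [0.20979909 0.61466555 0.24138784] [ 1.63702111e-01  9.86509465e-01 -8.28995725e-04 -8.05845333e-05] 0.08528046698768932
```

View pics/top0.png

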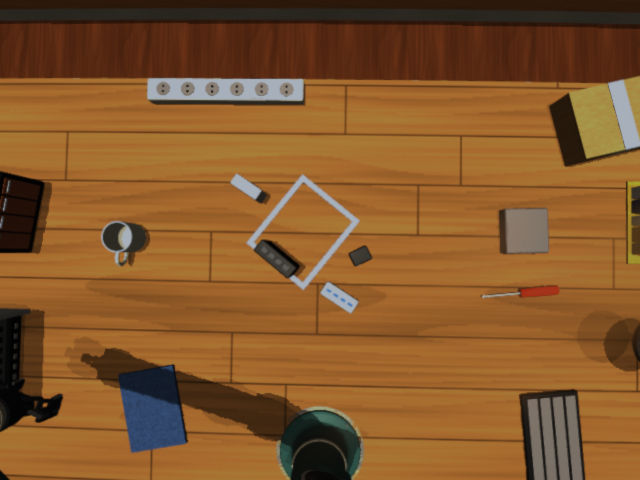

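View pics/side0.png

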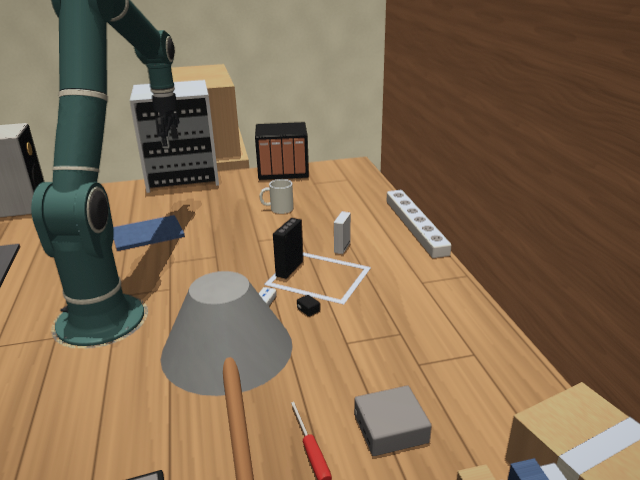

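The top view shows the black box's top near (277,258). The tape's outer corners are near (303,178), (357,221), (304,287) and (249,243), the drive is at (248,188), the adapter at (360,256) and the hub at (340,297). The side view shows the box standing at (288,248). I'll zoom in for accuracy.

```bash
python3 - <<'E'
import cv2,numpy as np
a=cv2.imread("pics/top0.png")[165:320,220:380]
b=cv2.imread("pics/side0.png")[205:320,255:380]
a=cv2.convertScaleAbs(a,alpha=1.5,beta=20);b=cv2.convertScaleAbs(b,alpha=1.5,beta=20)
cv2.imwrite("pics/c0.png",cv2.resize(a,None,fx=3.8,fy=3.8,interpolation=2))
cv2.imwrite("pics/c1.png",cv2.resize(b,None,fx=5,fy=5,interpolation=2))
E
```

```text
(no output)
```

View pics/c0.png

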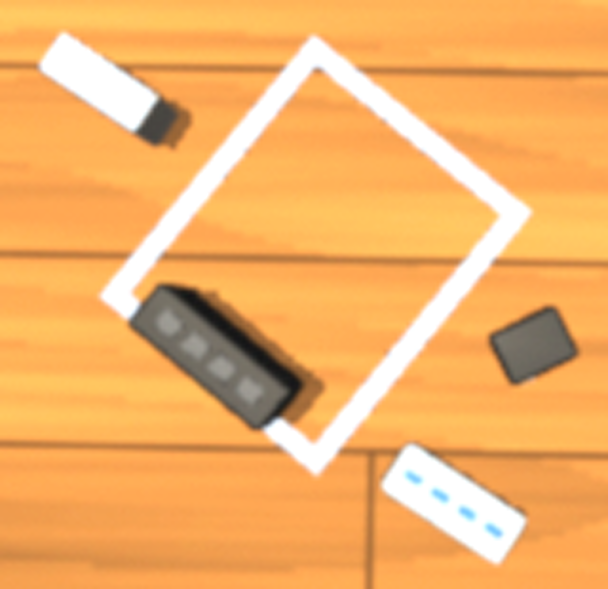

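View pics/c1.png

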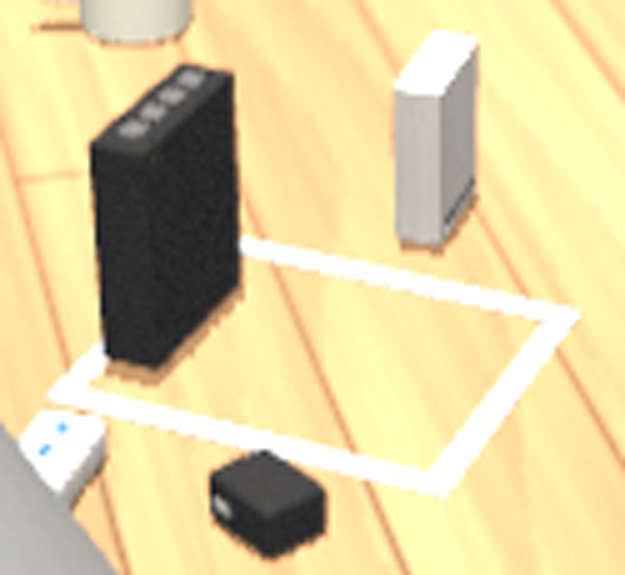

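The enlarged views give clear tape corners and box corners. In the top crop the tape's outer corners are (314,36), (531,211), (316,474) and (100,295), and the box's top face has corners (131,321), (160,285), (292,392) and (262,430). In the side crop the box's top corners are (92,146), (185,65), (234,73) and (150,152). Next I'll fit the poses.

```bash
cat >h.py <<'E'
import numpy as np,cv2
from rig import r
from scipy.optimize import least_squares
C={n:r.calibration(n) for n in("side","top")}
def proj(n,P):
    c=C[n];T=np.linalg.inv(c["cam_to_world"])
    return cv2.projectPoints(np.asarray(P,float),cv2.Rodrigues(T[:3,:3])[0],T[:3,3],np.array(c["K"]),np.array(c["dist"]))[0][:,0]
def fit(loc,obs,x0):  # obs: list of (cam, local pt, pixel)
    def f(p):
        c,s=np.cos(p[2]),np.sin(p[2]);R=np.array([[c,-s,0],[s,c,0],[0,0,1]])
        return np.concatenate([proj(n,[R@np.array(P)+[p[0],p[1],0]])[0]-px for n,P,px in obs])
    o=least_squares(f,x0,loss="soft_l1");return o.x,f(o.x).reshape(-1,2)
t=lambda u,v:np.array([220+(u+.5)/3.8-.5,165+(v+.5)/3.8-.5])
s=lambda u,v:np.array([255+(u+.5)/5-.5,205+(v+.5)/5-.5])
E
python3 - <<'E'
from h import *
np.set_printoptions(precision=3,suppress=True)
X,Y=.12,.1
z=[("top",(X,Y,0),t(314,36)),("top",(X,-Y,0),t(531,211)),("top",(-X,-Y,0),t(316,474)),("top",(-X,Y,0),t(100,295)),
("side",(X,Y,0),s(580,315)),("side",(X,-Y,0),s(445,497)),("side",(-X,-Y,0),s(48,393))]
a,b=.018,.055;h=.14
n=[("top",(-a,b,h),t(131,321)),("top",(a,b,h),t(160,285)),("top",(-a,-b,h),t(262,430)),("top",(a,-b,0),t(302,385)),
("side",(-a,-b,h),s(92,146)),("side",(-a,b,h),s(185,65)),("side",(a,b,h),s(234,73)),("side",(a,-b,h),s(150,152)),
("side",(a,-b,0),s(152,370)),("side",(a,b,0),s(242,285)),("side",(-a,-b,0),s(108,357))]
zp,e=fit(None,z,[.55,0,-.7]);print("zone",zp,e)
bp,e=fit(None,n,[.48,.07,-.7]);print("box",bp,e)
d=.015;w=.039
dr=[("top",(-a2*d,b2*w,.105),t(*p)) for a2,b2,p in((1,1,(38,68)),(-1,1,(63,32)))]
c,s_=np.cos(zp[2]),np.sin(zp[2]);R=np.array([[c,-s_],[s_,c]])
def inz(p):return R.T@(np.array(p)-zp[:2])
print("box in zone",inz(bp[:2]),bp[2]-zp[2])
bc,bs=np.cos(bp[2]),np.sin(bp[2]);B=np.array([[bc,-bs],[bs,bc]])
for x in(.018,.158):
  for y in(-.055,.055):print("lying corner in zone",inz(bp[:2]+B@[x,y]))
def ray(px,h):
    k=C["top"];u=cv2.undistortPoints(np.array([[px]]),np.array(k["K"]),np.array(k["dist"]))[0,0]
    M=np.array(k["cam_to_world"]);v=M[:3,:3]@[*u,1];return (M[:3,3]+v*(h-M[2,3])/v[2])[:2]
for nm,P,h in(("drive",[(38,68),(63,32),(160,97),(135,130)],.105),("hub",[(410,442),(527,517),(500,565),(380,486)],.024),("adapter",[(490,340),(552,307),(578,352),(515,383)],.03)):
    q=[inz(ray(t(*p),h)) for p in P];print(nm,"zone frame",np.array(q).round(3).tolist())
    q=[B.T@(ray(t(*p),h)-bp[:2]) for p in P];print(nm,"box frame",np.array(q).round(3).tolist())
E
```

```text
zone [ 0.58   0.056 -0.669] [[-0.194 -0.774]
 [ 0.13  -0.115]
 [ 0.055 -0.133]
 [-0.274 -0.307]
 [-0.061 -0.141]
 [-0.301  0.287]
 [-0.952  1.104]]
box [ 0.509  0.112 -0.657] [[-1.435  0.291]
 [ 0.298 -1.939]
 [-0.29   0.324]
 [ 2.076 -1.329]
 [-1.071 -0.559]
 [-1.053 -1.065]
 [ 0.498 -0.547]
 [-0.819  0.629]
 [ 1.386  1.281]
 [ 0.618 -0.339]
 [-1.177  1.228]]
box in zone [-0.091  0.   ] 0.0125328570663783
lying corner in zone [-0.072 -0.055]
lying corner in zone [-0.073  0.055]
lying corner in zone [ 0.068 -0.053]
lying corner in zone [0.067 0.057]
drive zone frame [[-0.021, 0.21], [0.008, 0.213], [0.015, 0.136], [-0.012, 0.135]]
drive box frame [[0.072, 0.209], [0.101, 0.211], [0.107, 0.134], [0.08, 0.134]]
hub zone frame [[-0.06, -0.136], [-0.048, -0.231], [-0.086, -0.238], [-0.096, -0.139]]
hub box frame [[0.029, -0.137], [0.039, -0.232], [0.002, -0.238], [-0.007, -0.139]]
adapter zone frame [[0.03, -0.134], [0.075, -0.153], [0.062, -0.186], [0.018, -0.166]]
adapter box frame [[0.119, -0.136], [0.163, -0.155], [0.15, -0.188], [0.107, -0.168]]
```

Units first: shifts go in units of 50 mm and turns go in units of 0.2 rad. So -0.12 m is -2.4, -0.2 m is -4, 0.21 rad is 1.05.

>>> run_rows --deltas '[{"jaw":0,"pos":[-0.8,-0.8,0],"yaw":0.35},{"jaw":0,"pos":[-1.6,-1.6,0],"yaw":0.7},{"jaw":0,"pos":[-2.4,-2.4,0],"yaw":1.05},{"jaw":0,"pos":[-3.2,-3.2,0],"yaw":1.4},{"jaw":0,"pos":[-4,-3.8,0],"yaw":1.65}]' --grip_force 20

```text
time: 0.72
tcp_pos: [0.3382, 0.3685, 0.2421]
eef_rot: [0.325, 0.946, -0.0, -0.0]
contact_force: [0.8, 0.8, 0.5]
gripper_width: 0.0001
gripper_force: 0.0
```

```bash
cat >>h.py <<'E'
def pos(bx=.509,by=.112,yaw=-.657):
    from scipy.spatial.transform import Rotation as Ro
    st=r.get_state();R=Ro.from_quat(st["eef_rot"]).as_matrix()
    B=np.array([[np.cos(yaw),-np.sin(yaw)],[np.sin(yaw),np.cos(yaw)]])
    np.set_printoptions(precision=4,suppress=True)
    print(st["time"],"boxframe",B.T@(st["tcp_pos"][:2]-[bx,by]),"z",st["tcp_pos"][2],"toolx",B.T@R[:2,0],"toolz",R[:,2],"F",st["contact_force"])
    return st,R,B
E
python3 -c "
from h import *
st,R,B=pos()
w=np.array([.509,.112])+B@[-.08,0]
print('delta tool',R.T@(np.array([*w,.121])-st['tcp_pos']))"
```

```text
0.725 boxframe [-0.2919  0.0988] z 0.24212931826550665 toolx [-1.     0.004] toolz [-0.0004 -0.0004 -1.    ] F [0.7753 0.8105 0.5156]
delta tool [-0.2123 -0.0979  0.1212]
```

>>> run_rows --deltas '[{"jaw":0,"pos":[-1,-0.48,0]},{"jaw":0,"pos":[-2,-0.96,0.4]},{"jaw":0,"pos":[-2.8,-1.4,1]},{"jaw":0,"pos":[-3.4,-1.7,1.6]},{"jaw":0,"pos":[-3.8,-1.9,2.2]}]'

```text
time: 1.35
tcp_pos: [0.4304, 0.1776, 0.1314]
eef_rot: [0.324, 0.946, -0.0, 0.0]
contact_force: [-0.1, 0.5, 0.3]
gripper_width: 0.0001
gripper_force: 0.0
```

>>> run_rows --deltas '[{"jaw":0}]'

```text
time: 1.48
tcp_pos: [0.4289, 0.177, 0.1305]
eef_rot: [0.325, 0.946, -0.002, -0.001]
contact_force: [0.1, 1.2, -0.3]
gripper_width: -0.0
gripper_force: 0.0
```

```bash
python3 - <<'E'
from h import *
pos()
a=r.capture("top")[165:320,220:380];b=r.capture("side")[150:320,220:380]
g=lambda x,f:cv2.resize(cv2.convertScaleAbs(x[:,:,::-1],alpha=1.5,beta=20),None,fx=f,fy=f,interpolation=2)
A=g(a,2.4);B=g(b,2.4);A=cv2.copyMakeBorder(A,0,B.shape[0]-A.shape[0],0,0,0)
cv2.imwrite("pics/d.png",np.hstack([A,B]))
E
```

```text
1.475 boxframe [-0.1031  0.0025] z 0.13046518795409173 toolx [-1.      0.0054] toolz [-0.0041 -0.0031 -1.    ] F [ 0.113   1.2422 -0.2991]
```

View pics/d.png

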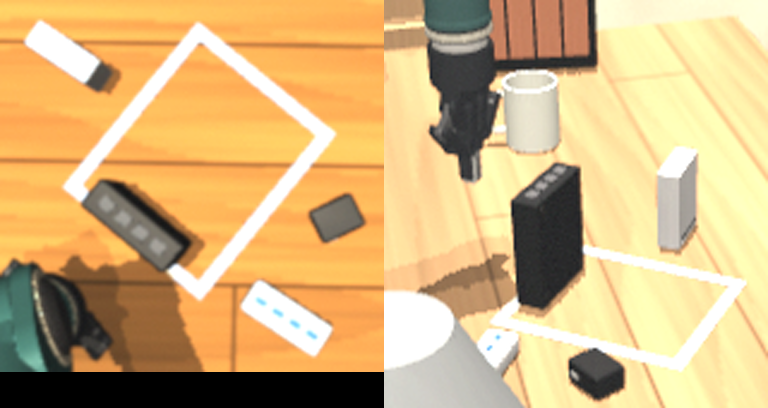

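```bash
python3 - <<'E'
from h import *
st=r.get_state();p=np.array(st["tcp_pos"])
for o in((0,0,-.011),(0,0,.1)):
  q=p+o;a=proj("top",[q])[0];b=proj("side",[q])[0];print(q,(a-[220,165])*2.4,(b-[220,150])*2.4+[384,0])
E
```

```text
[0.42983585 0.17986626 0.1215136 ] [ 66.00348969 299.14701069] [470.59624731 178.60304515]
[0.42983585 0.17986626 0.2325136 ] [ 45.26188763 309.02828682] [463.27516733  92.36841161]
```

The projected fingertip at side (470,179) matches the one in the picture: it is behind the lid, at mid-width, 20 mm below the top. The scene is unchanged, so I'll push.

Scaled: -0.083 m is -1.66, -0.075 m is -1.5.

>>> run_rows --deltas '[{"jaw":0,"pos":[-0.6,-0.04,0.12]},{"jaw":0,"pos":[-1.1,-0.04,0.12]},{"jaw":0,"pos":[-1.3,-0.04,0.12]},{"jaw":0,"pos":[-1.5,-0.04,0.12]},{"jaw":0,"pos":[-1.66,-0.04,0.12]}]'

```text
time: 2.2
tcp_pos: [0.4943, 0.1276, 0.1266]
eef_rot: [0.323, 0.946, 0.0, -0.0]
contact_force: [-0.7, 0.3, 1.5]
gripper_width: 0.0
gripper_force: 0.3
```

```bash
python3 -c "
from h import *
pos()"
```

```text
2.2 boxframe [-0.0212  0.0034] z 0.12663292497589082 toolx [-1.      0.0006] toolz [ 0.      0.0007 -1.    ] F [-0.6626  0.3456  1.493 ]
```

>>> run_rows --deltas '[{"jaw":0,"pos":[-0.16,0,0]},{"jaw":0,"pos":[-0.32,0,0]},{"jaw":0,"pos":[-0.46,0,0]},{"jaw":0,"pos":[-0.56,0,0]}]'

```text
time: 2.7
tcp_pos: [0.5168, 0.1094, 0.1262]
eef_rot: [0.324, 0.946, -0.0, 0.0]
contact_force: [0.4, 0.5, 0.5]
gripper_width: 0.0
gripper_force: 0.0
```

```bash
python3 - <<'E'
from h import *
pos()
a=r.capture("top")[165:320,220:380];b=r.capture("side")[150:320,220:380]
g=lambda x,f:cv2.resize(cv2.convertScaleAbs(x[:,:,::-1],alpha=1.5,beta=20),None,fx=f,fy=f,interpolation=2)
A=g(a,2.4);B=g(b,2.4);A=cv2.copyMakeBorder(A,0,B.shape[0]-A.shape[0],0,0,0)
cv2.imwrite("pics/e.png",np.hstack([A,B]))
E
```

```text
2.7 boxframe [0.0078 0.0027] z 0.12621998107290358 toolx [-1.      0.0022] toolz [-0.     -0.0001 -1.    ] F [0.4144 0.4859 0.4907]
```

View pics/e.png

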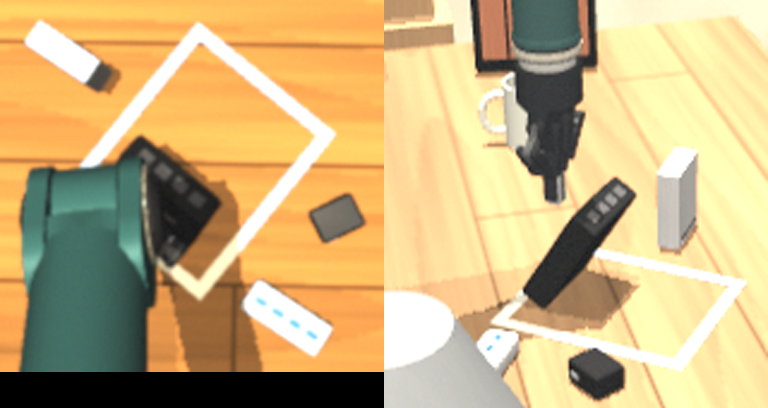

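The box is falling: in the side view it leans about 45° with its top at (615,190), and the finger at (555,195) is already clear. I'll back off upwards and look.

Scaled: 0.17 m is 3.4, 0.12 m is 2.4.

>>> run_rows --deltas '[{"jaw":0,"pos":[1.2,0,0]},{"jaw":0,"pos":[2.4,0,-0.4]},{"jaw":0,"pos":[3.4,0,-0.4]},{"jaw":0,"pos":[3.4,0,-0.4]},{"jaw":0,"pos":[3.4,0,-0.4]}]'

```text
time: 3.42
tcp_pos: [0.3825, 0.2138, 0.1465]
eef_rot: [0.323, 0.946, 0.0, 0.0]
contact_force: [-0.1, -0.1, -0.1]
gripper_width: -0.0005
gripper_force: 0.0
```

```bash
python3 - <<'E'
from h import *
pos()
T=r.capture("top");S=r.capture("side");cv2.imwrite("pics/t1.png",T[:,:,::-1]);cv2.imwrite("pics/s1.png",S[:,:,::-1])
a=T[170:300,240:370];b=S[225:325,260:385]
g=lambda x,f:cv2.resize(cv2.convertScaleAbs(x[:,:,::-1],alpha=1.8,beta=25),None,fx=f,fy=f,interpolation=2)
A=g(a,3);B=g(b,3);B=cv2.copyMakeBorder(B,0,A.shape[0]-B.shape[0],0,0,0)
cv2.imwrite("pics/f.png",np.hstack([A,B]))
E
```

```text
3.425 boxframe [-0.1623  0.0033] z 0.1464992724485589 toolx [-1.      0.0017] toolz [ 0.0008  0.0002 -1.    ] F [-0.1486 -0.1387 -0.1442]
```

View pics/f.png

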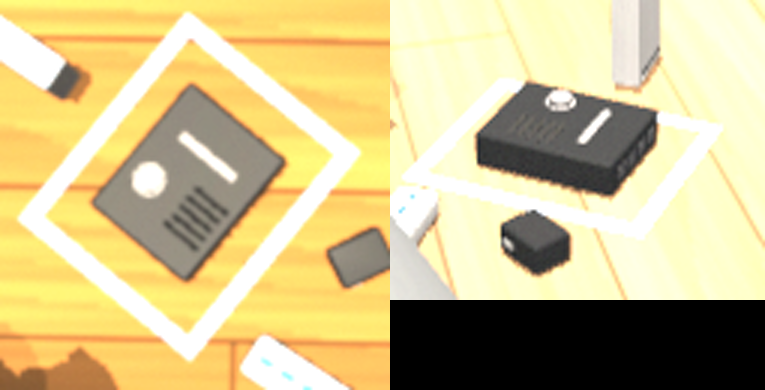

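The box lies flat, lid up, with a clear margin inside the tape on all sides. The button is at top crop (149,180) and side crop (560,97). I'll locate it next.

```bash
python3 - <<'E'
from h import *
def ray(n,px,h):
    k=C[n];u=cv2.undistortPoints(np.array([[px]]),np.array(k["K"]),np.array(k["dist"]))[0,0]
    M=np.array(k["cam_to_world"]);v=M[:3,:3]@[*u,1];return (M[:3,3]+v*(h-M[2,3])/v[2])[:2]
a=ray("top",(289.33,229.67),.042);b=ray("side",(316.3,257.),.043)
# bright blob centroid check
im=cv2.imread("pics/t1.png",0)[222:238,281:298];m=cv2.threshold(im,0,255,cv2.THRESH_OTSU)[1];M=cv2.moments(m);print("blob",281+M["m10"]/M["m00"],222+M["m01"]/M["m00"],(m>0).sum())
st,R,B=pos();print(a,b,"pred",np.array([.509,.112])+B@[.068,.027])
# side: compare with projected
print(proj("side",[[*a,.043]]))
for p in(a,): print("delta tool to z .075", R.T@(np.array([*p,.075])-st["tcp_pos"]))
E
```

```text
blob 289.07766990291265 229.40776699029126 103
3.525 boxframe [-0.1614  0.0031] z 0.14630232135309928 toolx [-1.     0.004] toolz [ 0.0006 -0.0002 -1.    ] F [ 0.5345 -0.2406 -0.44  ]
[0.5811 0.0875] [0.5828 0.0868] pred [0.5793 0.0918]
[[315.6412 256.9719]]
delta tool to z .075 [-0.2334  0.0224  0.0714]
```

Scaled: -0.233 m is -4.66, 0.071 m is 1.42.

>>> run_rows --deltas '[{"jaw":0,"pos":[-1.2,0.12,0]},{"jaw":0,"pos":[-2.4,0.24,0]},{"jaw":0,"pos":[-3.4,0.34,0.4]},{"jaw":0,"pos":[-4.3,0.44,1]},{"jaw":0,"pos":[-4.66,0.44,1.42]}]'

```text
time: 4.15
tcp_pos: [0.5822, 0.0843, 0.0736]
eef_rot: [0.326, 0.945, -0.001, 0.001]
contact_force: [-0.9, -0.2, -0.5]
gripper_width: -0.0002
gripper_force: 0.0
```

>>> run_rows --deltas '[{"jaw":0},{"jaw":0}]'

```text
time: 4.4
tcp_pos: [0.5796, 0.0884, 0.0755]
eef_rot: [0.324, 0.946, 0.0, -0.0]
contact_force: [-0.0, 0.1, -0.3]
gripper_width: -0.0002
gripper_force: 0.0
```

```bash
python3 - <<'E'
from h import *
st,R,B=pos()
print(R.T@(np.array([.5815,.0873,.054])-st["tcp_pos"]))
E
```

```text
4.4 boxframe [0.0703 0.0244] z 0.07548233684141543 toolx [-1.      0.0025] toolz [-0.0003  0.0002 -1.    ] F [-0.0158  0.1084 -0.2738]
[-0.0022  0.0003  0.0215]
```

>>> run_rows --deltas '[{"jaw":0,"pos":[-0.04,0,0.2]},{"jaw":0,"pos":[-0.04,0,0.36]},{"jaw":0,"pos":[-0.04,0,0.42]},{"jaw":0,"pos":[-0.04,0,0.46]},{"jaw":0,"pos":[-0.04,0,0.5]}]'

```text
time: 5.03
tcp_pos: [0.5808, 0.0878, 0.0504]
eef_rot: [0.323, 0.946, 0.0, -0.001]
contact_force: [-3.3, 0.5, 3.4]
gripper_width: 0.0002
gripper_force: 2.0
```

>>> run_rows --deltas '[{"jaw":0,"pos":[0,0,0.02]},{"jaw":0,"pos":[0,0,0.02]}]'

```text
time: 5.28
tcp_pos: [0.5809, 0.0878, 0.0501]
eef_rot: [0.323, 0.946, 0.0, -0.001]
contact_force: [-4.3, -0.3, 10.0]
gripper_width: 0.0
gripper_force: 4.5
```

The force is 10 N, well above the 4.2 N needed, so the button has bottomed out. I'll release straight up and check.

Scaled: -0.1 m is -2, -0.09 m is -1.8.

>>> run_rows --deltas '[{"jaw":0},{"jaw":0,"pos":[0,0,-0.2]},{"jaw":0,"pos":[0,0,-0.8]},{"jaw":0,"pos":[0.6,0,-1.8]},{"jaw":0,"pos":[1.6,0,-2]}]'

```text
time: 5.9
tcp_pos: [0.5211, 0.136, 0.1529]
eef_rot: [0.325, 0.946, 0.002, 0.004]
contact_force: [0.8, 1.3, -0.6]
gripper_width: -0.0
gripper_force: 0.0
```

>>> run_rows --deltas '[{"jaw":0,"pos":[1.2,0,0]},{"jaw":0,"pos":[2.4,0,0]},{"jaw":0,"pos":[3,0,0]},{"jaw":0,"pos":[3,0,0]},{"jaw":0,"pos":[3,0,0]}]'

```text
time: 6.52
tcp_pos: [0.4007, 0.2278, 0.1497]
eef_rot: [0.324, 0.946, 0.0, 0.001]
contact_force: [0.6, -0.3, 0.5]
gripper_width: 0.0003
gripper_force: 0.0
```

```bash
python3 - <<'E'
from h import *
T=r.capture("top");S=r.capture("side")
a=T[170:300,240:370];b=S[225:325,260:385]
g=lambda x,f:cv2.resize(cv2.convertScaleAbs(x[:,:,::-1],alpha=1.8,beta=25),None,fx=f,fy=f,interpolation=2)
A=g(a,3);B=g(b,3);B=cv2.copyMakeBorder(B,0,A.shape[0]-B.shape[0],0,0,0)
cv2.imwrite("pics/g.png",np.hstack([A,B]))
E
```

```text
(no output)
```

View pics/g.png

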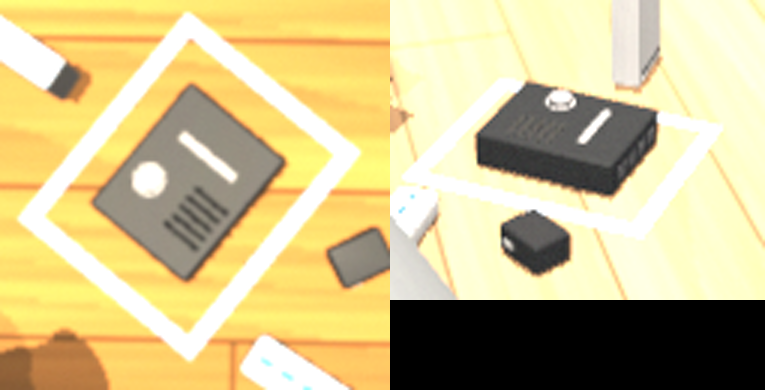

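The box hasn't moved: the button is at (149,180) as before and out again, the drive is still standing, and the arm is clear.

```bash
python3 -c "
from rig import r
print(r.job_done())"
```

```text
the job is handed in; nothing more can be done
None
```

The network box was toppled flat inside the tape with its button side up, its power button was pressed in with about 10 N and released, nothing else in view moved, and the job is handed in; it returned no verdict.

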